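Set the herb grinder two clicks above the yellow stud and start it

ROBOT

A 7-joint arm with a two-finger parallel gripper is mounted at the origin on the work surface. World frame = base frame: x ahead of the robot, y to its left, z up, the work surface at z = 0. Lengths are in m, angles in rad, forces in N, time in s.
With the tool pointing down it reaches from about 0.35 to 0.9 m from the base axis. Payload 19.9 kg.
Tool frame: the origin (TCP) lies midway between the tips of the shut fingers; the grasp point (between the pads) lies ctrl.grip_depth behind it (ctrl.grip_depth is the distance from the TCP to the grasp point, in m); z points along the fingers, y is the line along which they close (so a half turn about z gives the same grasp; the last joint's range is limited). The gripper opens to 85 mm and grips with 20 to 120 N. Pads are 22 mm wide; open, the fingers measure 114 mm over their backs; the gripper's body (76 mm by 85 mm) begins 54 mm behind the grasp point. The pads swing forward as they close: fully open they stand 13 mm farther back than shut.
Start: joints at [1.151, 0.417, -0.01, 1.614, 0.005, 1.111, -0.053], TCP at [0.231, -0.581, 0.199] pointing down, gripper open.
Joint ranges: [-2.81, 2.81], [-0.39, 2.02], [-1.27, 1.25], [0.06, 2.57], [-1.19, 4.33], [0.19, 2], [-2.82, 2.82]. Speed limits (rad/s): [1.89, 1.89, 2.39, 2.39, 3.01, 3.01, 3.01].

INTERFACE

Orientations are given as a rotation vector (axis times angle).
In Python, from rig import ctrl gives the robot as it stands. The module is installed in compiled form; this text tells all that it offers.
- The arm moves only by the tool jog_arm, never from a script. Its argument "increments" is a list of rows, each a list of 7 numbers: the shift along the world's x, y, z in mm, then the turn, a rotation vector about the world's x, y, z in degrees, then the opening, from -1 (shut) to 1 (fully open), so that 0 is half open. A call has 1 to 5 rows; each row is the pose to reach, as a shift and turn from the pose commanded when the call began; what a row does not reach only later rows make up. A row lasts 1/8 s, in which the tool goes at most 62.5 mm and 10.7 degrees, less where a joint would pass 70% of its speed; a pose out of reach is approached as far as the arm can. A call with a gripper value outside its range is refused whole. The fingers move at their own pace and stop on an object; "newtons" is the grip in N (left out, the last holds). Time passes only in rows, so rows that repeat a pose let the fingers close. It gives the time, the measured TCP pose, the force, the opening and the grip force at its end, in the units of the state.
- ctrl.observe(): the state, without advancing time (a new reading comes with each control period).
- ctrl.grab_frame(name): name is "side" or "top"; returns the picture (400x640x3 uint8, red, green, blue); there is no depth.
- ctrl.calibration(name): a dict with "camera_matrix" (3x3 intrinsics, pixels), "dist_coeffs" ([k1, k2, p1, p2, k3] as OpenCV has them; the pictures are not rectified), "rvec" (rotation vector, rad) and "tvec" (3), from world to camera coordinates, as OpenCV has them. Camera axes: x right, y down, z forward; pixel columns grow to the right and rows downward; lengths in m; the calibration is good to about 2 mm. A picture is of the moment at which its call begins. calibration takes no time and is no camera call.
- ctrl.hand_in(): hands the job in; it is judged then, once.
The state is a dict: "t": time; "q": joint angles; "qvel": joint speeds; "tau": joint torques, N m; "eef_pos": TCP position; "eef_rot": TCP orientation; "contact_force": force on the tool from outside, world axes, zero at the start; "ft_torque": the same for the moment, N m; "opening": opening from 0.0 (shut) to 1.0 (fully open); "gripper_force": force on a finger pad.
Only numpy, scipy, OpenCV 4.12 (cv2) and the standard library are available. Lean on these libraries where they do the work, as an engineer would, in place of code of your own. Each camera call takes 0.05 s, during which the arm holds its last target. There are 200 camera calls.

TASK

With a fingertip, gently push the blue selector lever on the herb grinder clockwise, counting clicks, until it rests two clicks past the setting marked by the yellow stud, never running a click beyond that; do not grip the lever. Then press the green start button and let it come up again. Leave the red stop button and everything standing around as they are.

Things in the scene. Friction and masses are not known exactly. Their poses are not given: they have to be found in the camera images.
- grinder: Bench-top herb grinder, heavy and fixed: steel housing 260 mm (x) by 440 mm (y), flat top panel 100 mm above the table. Origin: centre of its underside. x points from its operator front (robot side) to its back, y to its left, z up. The aluminium bowl with black lid (158 mm across, top 205 mm above the table) stands at x +30, y -120 mm. The rotary selector sits on the panel at x -10, y +100 mm.
- dial_centre (a point): Point on the selector's vertical turning axis, at the level of the top panel (100 mm above the table). Around it a grey dial plate of 97 mm radius with nine ticks 30 degrees apart, one for each click: tick 0 is red and the rest are white. Seen from above, tick 0 lies 120 degrees anticlockwise of the grinder's x axis, and the ticks follow each other clockwise (tick 4 lies along +x, tick 8 120 degrees clockwise of it).
- selector (a joint): Angle of the selector (rad): 0 with the blue lever at the red tick, growing clockwise seen from above, pi/6 (0.524) a click, to 8 clicks with stops 0.03 rad beyond the ends. At every tick it has a spring detent: it resists with up to about 0.07 N m, and once pushed past half way it snaps on to the next tick by itself and stays (within about 0.03 rad). It may at first stand between two of the ticks 0 to 3.
- lever_root (a point): The blue lever of the selector with a white stripe along its top, 14 mm wide, reaching out from a black hub (18 mm radius, 36 mm above the panel) to 68 mm from the axis; its flanks are upright, 8 to 38 mm above the panel. This point lies on the turning axis, 2 mm above the panel; its x axis points outward along the lever, z up. Room for a fingertip on either side.
- lever_tip (a point): Outer end of the blue lever on the middle of its top, 68 mm from the axis, 38 mm above the panel.
- stud_yellow: Yellow stud, 16 mm across and 8 mm high, fixed on the panel 87 mm from the selector's axis, just outside one of the ticks 2, 3, 4 or 5: it marks the usual setting. Origin: centre of its underside. The lever passes inside the studs without touching them.
- stud_a: Black stud, same size, outside another of the ticks 2 to 5; means nothing here.
- stud_b: Black stud, same size, outside another of the ticks 2 to 5; means nothing here.
- stud_c: Black stud, same size, outside another of the ticks 2 to 5; means nothing here.
- start (a joint): Travel of the green start button (m): 0 out, 0.006 fully pressed; a spring returns it; fully down takes 5 N; from 0.004 it counts as pressed.
- start_top (a point): Centre of the top of the green round start button (32 mm across), which is pressed straight down; on the panel at x -85, y -20 mm of the grinder.
- stop (a joint): Travel of the red stop button (m), 0 out; of the same make.
- stop_top (a point): Centre of the top of the red stop button, 80 mm to the right of the start button.
- weight: Bystander: small brass balance weight, 30 mm across, 42 mm tall, standing loose on the grinder's top behind the dial and bowl. Origin: centre of its underside.
- jar: Bystander: small amber jar with black cap, 40 mm across, 50 mm tall, standing loose on the grinder's top at its far left corner. Origin: centre of its underside.
- pan: Bystander: brass scale pan, 130 mm across, 18 mm high, on the table to the left. Origin: centre of its underside.
- mortar: Bystander: white ceramic mortar, 110 mm across, 90 mm high, on the table to the left. Origin: centre of its underside.
- tray: Bystander: aluminium tray 200 x 150 x 45 mm, on the table to the right. Origin: centre of its underside.
- scoop: Bystander: spoon with a wooden handle 150 mm long, lying in the tray. Origin under its middle.
- packet: Bystander: cardboard packet 120 x 80 x 30 mm lying on the table, far right. Origin: centre of its underside.

How it is judged:
By the outcome, as a careful person would: the job done as asked, in the order asked, and still so for the second after the job is handed in, with the robot touching nothing.
It also fails if it takes over 58 s, if anything falls off the work surface, if the arm or the gripper's body presses on something with over 40 N, if the wrist force passes 120 N, or if a joint passes its speed limit or range.

## Working session

There is one attempt and no reset: what is moved stays moved. The work goes in short steps, Python scripts to look and compute and a tool call to move; the robot and the scene stay as the last step left them, time stands still between calls to the robot, and variables do not carry over. Pictures are saved under pics/ and viewed, at most 10 in all, crops included, and the job is handed in when it is done.

Besides the shell and the picture viewer there is one more tool, called after "Call:" as name([rows], argument=value, ...), one row to a line, values as JSON. jog_arm: Moves the arm, as the interface text tells. Its arguments: {"type":"object","properties":{"increments":{"type":"array","items":{"type":"array","items":{"type":"number"}}},"newtons":{"type":"number"}},"required":["increments"]}

```bash
mkdir -p pics; python3 - <<'E'
from rig import ctrl
import cv2,numpy as np
for n in("top","side"):
    cv2.imwrite(f"pics/{n}0.png",ctrl.grab_frame(n)[:,:,::-1])
    c=ctrl.calibration(n);R=cv2.Rodrigues(np.array(c["rvec"]))[0];print(n,-R.T@np.array(c["tvec"]).ravel(),R[2])
s=ctrl.observe();print(s["t"],s["eef_pos"],s["eef_rot"],s["opening"],ctrl.grip_depth)
E
```

```text
top [ 0.29835057 -0.02575977  1.55723719] [ 0.17092746  0.02279918 -0.9850198 ]
side [0.19417174 1.02575733 0.76679636] [ 0.28274921 -0.80748689 -0.51770437]
0.1 [ 0.23097844 -0.58039465  0.19804262] [-3.08442574e+00 -5.91203122e-01  4.12274060e-04] 0.9968095724104714 0.0187
```

View pics/top0.png

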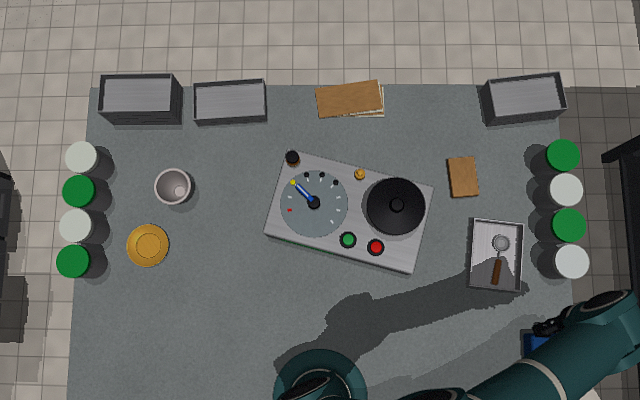

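View pics/side0.png

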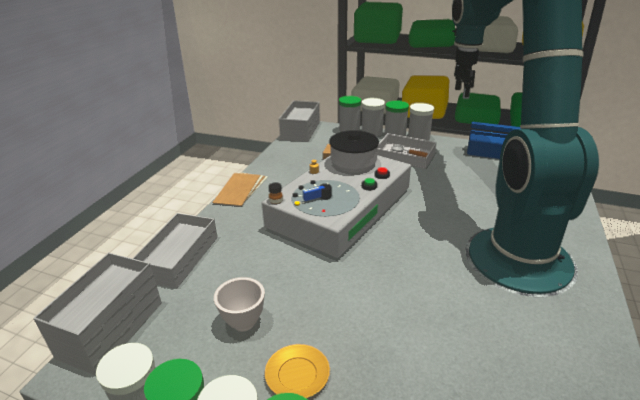

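The top view shows the dial at about (314,203), the red tick at (290,210), the lever pointing up-left with its tip near (295,184), the yellow stud near (292,182), the green button at (348,240) and the red one at (376,247). I'll zoom in and measure.

```bash
cat > h.py <<'E'
from rig import ctrl
import cv2,numpy as np
def ray(n,px,z):
    c=ctrl.calibration(n);K=np.array(c["camera_matrix"]);d=np.array(c["dist_coeffs"]);R=cv2.Rodrigues(np.array(c["rvec"]))[0];t=np.array(c["tvec"]).ravel()
    u=cv2.undistortPoints(np.array([[px]],float),K,d)[0,0];o=-R.T@t;v=R.T@np.r_[u,1]
    return o+v*(z-o[2])/v[2]
def proj(n,P):
    c=ctrl.calibration(n);return cv2.projectPoints(np.array(P,float).reshape(-1,3),np.array(c["rvec"]),np.array(c["tvec"]),np.array(c["camera_matrix"]),np.array(c["dist_coeffs"]))[0][:,0]
def cent(im,x0,x1,y0,y1,f):
    p=im[y0:y1,x0:x1].astype(int);m=f(p[...,0],p[...,1],p[...,2]);ys,xs=np.nonzero(m);return xs.mean()+x0,ys.mean()+y0,m.sum()
E
python3 - <<'E'
from h import *
im=cv2.imread("pics/top0.png")[:,:,::-1]
cr=cv2.resize(im[145:280,255:440],None,fx=4.3,fy=4.3,interpolation=cv2.INTER_CUBIC)
cv2.imwrite("pics/crop0.png",cr[:,:,::-1])
g=cent(im,335,362,228,252,lambda r,g,b:(g>r*1.6)&(g>60))
r=cent(im,362,392,234,260,lambda r,g,b:(r>g*2.2)&(r>80))
rt=cent(im,280,300,203,217,lambda r,g,b:(r>g*1.5)&(r>80))
y=cent(im,283,302,173,192,lambda r,g,b:(r>b*1.7)&(g>b*1.5))
bl=cent(im,283,325,173,215,lambda r,g,b:(b>r*1.6)&(b>70))
for n,p,z in(("green",g,.112),("red",r,.112),("tick0",rt,.102),("yellow",y,.108),("blue",bl,.138)):print(n,np.round(p,1),np.round(ray("top",p[:2],z),4))
G=ray("top",g[:2],.112);R=ray("top",r[:2],.112);d=(G-R)[:2];print(np.linalg.norm(d));ey=d/np.linalg.norm(d);ex=np.array([ey[1],-ey[0]])
C=G[:2]+75*ex*1e-3+.12*ey;print("axis",ex,np.degrees(np.arctan2(ex[1],ex[0])),"dial",C)
E
```

```text
green [347.9 239.3 104. ] [ 0.4432 -0.0826  0.112 ]
red [375.8 246.7 103. ] [ 0.4224 -0.1598  0.112 ]
tick0 [289.  209.5  14. ] [0.5292 0.0835 0.102 ]
yellow [292.2 181.7  25. ] [0.6087 0.0747 0.108 ]
blue [305. 193.  79.] [0.5699 0.0367 0.138 ]
0.07997375409106731
axis [ 0.96552529 -0.26030927] -15.088414056385066 dial [0.54689339 0.01371478]
```

View pics/crop0.png

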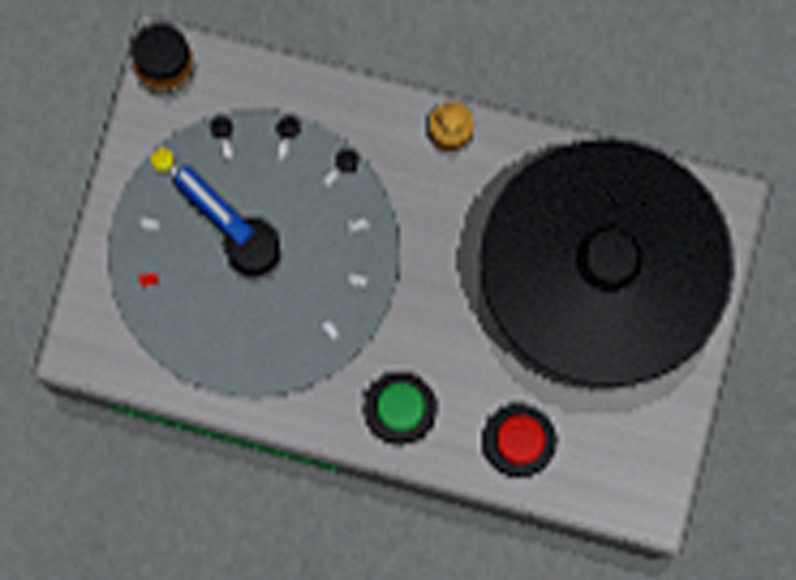

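The yellow stud is at tick 2, with the three black studs at ticks 3, 4 and 5. The lever is standing at about tick 2 (world angle ≈45°), so the target is tick 4 (world angle ≈-15°). I'll go in high over the bowl with the fingers shut.

Call:
jog_arm([
  [0, 0, 50, 0, 0, 0, -1],
  [0, 0, 100, 0, 0, 0, -1],
  [25, 50, 110, 0, 0, 0, -1],
  [50, 100, 120, 0, 0, 0, -1],
  [75, 150, 120, 0, 0, 0, -1],
])

```text
t: 0.72
eef_pos: [0.3068, -0.4291, 0.3191]
eef_rot: [3.085, 0.591, 0.0]
contact_force: [0.4, -1.2, 0.1]
opening: 0.001
gripper_force: 0.0
```

Call:
jog_arm([
  [25, 50, 0, 0, 0, 0, -1],
  [50, 100, 0, 0, 0, 0, -1],
  [75, 150, 0, 0, 0, 5, -1],
  [100, 200, 0, 0, 0, 10, -1],
  [125, 250, 0, 0, 0, 15, -1],
])

```text
t: 1.35
eef_pos: [0.4315, -0.1789, 0.3185]
eef_rot: [2.98, 0.993, -0.0]
contact_force: [0.6, -0.9, -0.4]
opening: 0.003
gripper_force: 0.0
```

Call:
jog_arm([
  [26, 51, 0, 0, 0, 2, -1],
  [52, 102, 0, 0, 0, 4, -1],
  [78, 153, 0, 0, 0, 8, -1],
  [104, 204, 0, 0, 0, 8, -1],
  [129, 255, 0, 0, 0, 8, -1],
])

```text
t: 1.98
eef_pos: [0.5607, 0.0758, 0.3184]
eef_rot: [-2.906, -1.194, 0.0]
contact_force: [0.3, -1.4, 0.3]
opening: 0.0
gripper_force: 0.0
```

Call:
jog_arm([
  [0, 0, 0, 0, 0, 0, -1],
  [0, 0, 0, 0, 0, 0, -1],
])

```text
t: 2.22
eef_pos: [0.5599, 0.0739, 0.3181]
eef_rot: [-2.905, -1.195, 0.002]
contact_force: [-0.5, -0.2, 0.4]
opening: 0.001
gripper_force: 0.0
```

Call:
jog_arm([
  [0, 0, -50, 0, 0, 0, -1],
  [0, 0, -100, 0, 0, 0, -1],
  [0, 0, -140, 0, 0, 0, -1],
  [0, 0, -155, 0, 0, 0, -1],
  [0, 0, -155, 0, 0, 0, -1],
])

```text
t: 2.85
eef_pos: [0.5601, 0.0736, 0.1638]
eef_rot: [2.906, 1.193, -0.001]
contact_force: [0.4, 0.1, 0.2]
opening: -0.002
gripper_force: 0.0
```

```bash
python3 - <<'E'
from h import *
a=ctrl.grab_frame("top")[130:260,240:400];b=ctrl.grab_frame("side")[110:240,240:400]
cv2.imwrite("pics/c1.png",cv2.resize(np.hstack([a,b]),None,fx=2.5,fy=2.5,interpolation=cv2.INTER_CUBIC)[:,:,::-1])
s=ctrl.observe();print(s["t"],s["eef_pos"])
E
```

```text
2.95 [0.56092259 0.07412732 0.16513355]
```

View pics/c1.png

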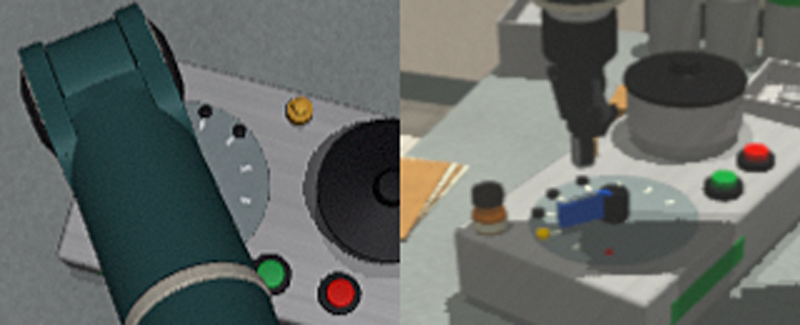

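The right half (side view) shows the shut fingertip at crop (585,165), which is full-image (314,176). The lever and yellow stud are at crop (560,215) and (543,233). The arm hides the dial in the top view. I'll check by projection.

```bash
python3 - <<'E'
from h import *
C=np.array([.5469,.0137])
crop=lambda p:np.round((p-[240,110])*2.5+[400,0])
s=ctrl.observe();print("tcp",crop(proj("side",s["eef_pos"])))
for k in(1,1.5,2,2.5,3):
    a=np.radians(120-15.1-30*k);u=np.array([np.cos(a),np.sin(a)])
    print(k,"tip top",crop(proj("side",np.r_[C+.068*u,.138])),"stud",crop(proj("side",np.r_[C+.087*u,.108])))
print("hub",crop(proj("side",np.r_[C,.136])))
E
```

```text
tcp [[585. 190.]]
1 tip top [[581. 214.]] stud [[571. 245.]]
1.5 tip top [[569. 208.]] stud [[556. 238.]]
2 tip top [[560. 201.]] stud [[546. 228.]]
2.5 tip top [[556. 193.]] stud [[540. 218.]]
3 tip top [[556. 185.]] stud [[540. 208.]]
hub [[616. 188.]]
```

```bash
python3 - <<'E'
from h import *
a=ctrl.grab_frame("side")
cv2.imwrite("pics/c2.png",cv2.resize(a[120:220,270:400],None,fx=6,fy=6,interpolation=cv2.INTER_CUBIC)[:,:,::-1])
s=ctrl.observe();print(s["eef_pos"],s["eef_rot"],s["opening"],(proj("side",s["eef_pos"])-[270,120])*6)
E
```

```text
[0.56095746 0.07428585 0.16518398] [2.90504866 1.19394204 0.00318594] 0.0011929971676387038 [[263.65284434 396.32209907]]
```

View pics/c2.png

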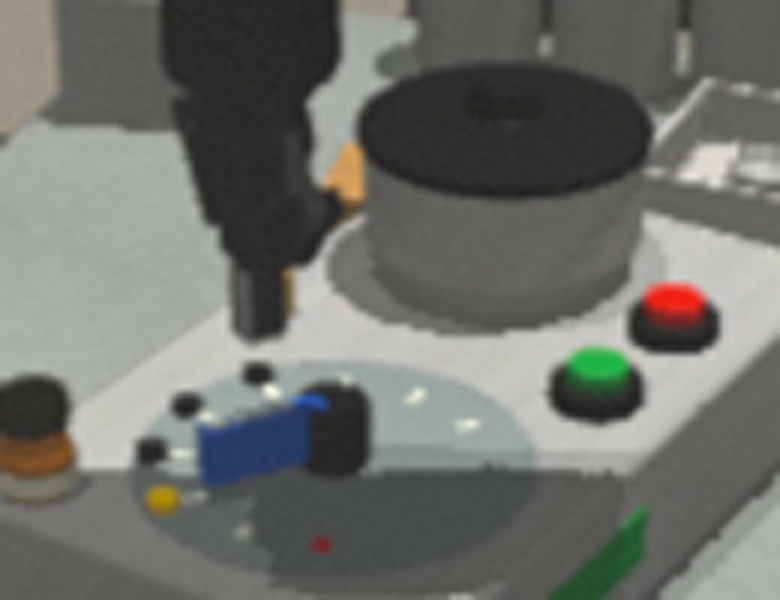

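```bash
python3 - <<'E'
from h import *
T=[.2310,-.5804,.198]
for n in("top","side"):
    for dz in(0,.013,.03,.05):print(n,dz,np.round(proj(n,[T[0],T[1],T[2]+dz])[0],1))
a=cv2.imread("pics/top0.png")[290:370,500:600];b=cv2.imread("pics/side0.png")[30:110,420:520]
cv2.imwrite("pics/c3.png",cv2.resize(np.hstack([a,b]),None,fx=4,fy=4,interpolation=cv2.INTER_CUBIC))
E
```

```text
top 0 [543.7 317.8]
top 0.013 [545.7 318. ]
top 0.03 [548.5 318.4]
top 0.05 [551.9 318.7]
side 0 [460.2 105.4]
side 0.013 [460.7 102. ]
side 0.03 [461.3  97.5]
side 0.05 [462.1  92.2]
```

View pics/c3.png

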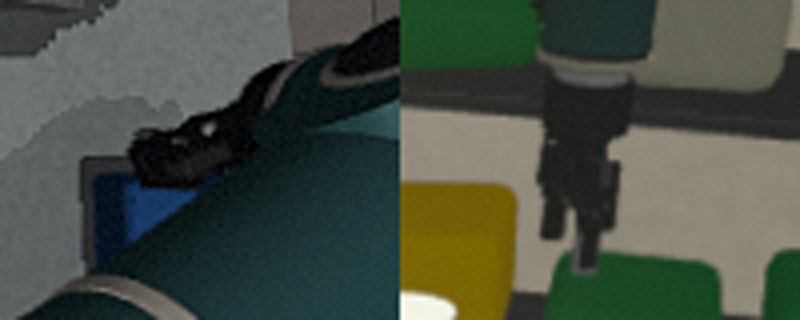

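```bash
python3 - <<'E'
from h import *
for n in("top","side"):
    print(n,"base z0",proj(n,[0,0,0])[0],"z.3",proj(n,[0,0,.3])[0])
    im=cv2.imread(f"pics/{n}0.png")
a=cv2.imread("pics/top0.png")[300:400,240:400];b=cv2.imread("pics/side0.png")[180:300,440:600]
print(ctrl.observe()["q"])
# back-project the observed tip at various heights
for z in(.165,.175,.185,.195,.205):print(z,ray("side",(313,176),z))
print("start mid")
for z in(.2,.21,.22,.23,.25):print(z,ray("side",(462,94),z),ray("top",(545,330),z))
E
```

```text
top base z0 [318.84161202 396.45515299] z.3 [316.67183251 422.11325724]
side base z0 [520.95403546 257.54263332] z.3 [548.30296113 157.9616251 ]
[ 0.25735315  0.39738754 -0.55700787  1.78480441  0.24221643  1.02560666
 -1.18182192]
0.165 [0.58253545 0.02313758 0.165     ]
0.175 [0.57608204 0.03979803 0.175     ]
0.185 [0.56962863 0.05645848 0.185     ]
0.195 [0.56317522 0.07311893 0.195     ]
0.205 [0.55672182 0.08977938 0.205     ]
start mid
0.2 [ 0.23315517 -0.70663779  0.2       ] [ 0.20042328 -0.58115668  0.2       ]
0.21 [ 0.23246738 -0.67607311  0.21      ] [ 0.2011448  -0.57706456  0.21      ]
0.22 [ 0.2317796  -0.64550843  0.22      ] [ 0.20186632 -0.57297245  0.22      ]
0.23 [ 0.23109181 -0.61494374  0.23      ] [ 0.20258783 -0.56888034  0.23      ]
0.25 [ 0.22971624 -0.55381438  0.25      ] [ 0.20403087 -0.56069611  0.25      ]
```

The cameras agree with the robot base and the grinder. However, the fingertip appears about 30 mm higher than the reported TCP, with x and y correct. I'll lower it and measure again.

Call:
jog_arm([
  [0, 0, -20, 0, 0, 0, -1],
  [0, 0, -40, 0, 0, 0, -1],
  [0, 0, -48, 0, 0, 0, -1],
  [0, 0, -48, 0, 0, 0, -1],
])

```text
t: 3.5
eef_pos: [0.5604, 0.0744, 0.1161]
eef_rot: [2.905, 1.195, 0.0]
contact_force: [-0.8, 0.3, 0.3]
opening: -0.001
gripper_force: 0.0
```

```bash
python3 - <<'E'
from h import *
a=ctrl.grab_frame("side")
cv2.imwrite("pics/c4.png",cv2.resize(a[120:220,270:400],None,fx=6,fy=6,interpolation=cv2.INTER_CUBIC)[:,:,::-1])
s=ctrl.observe();print(s["t"],s["eef_pos"],s["contact_force"])
for dz in(0,.03):print((proj("side",s["eef_pos"]+np.array([0,0,dz]))-[270,120])*6)
E
```

```text
3.55 [0.56057993 0.07445265 0.11643912] [ 0.23734363 -1.09093543  0.51098519]
[[267.22883675 488.82794402]]
[[265.45104072 432.54951182]]
```

View pics/c4.png

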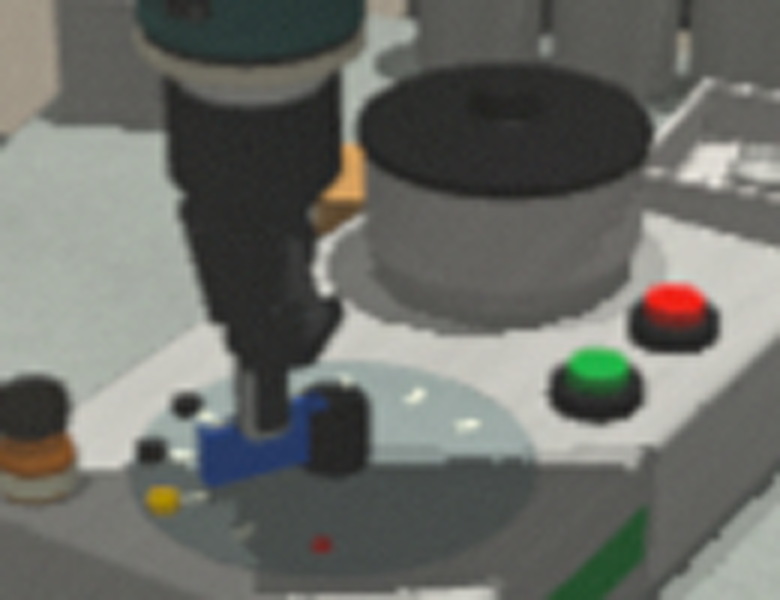

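The tip is at crop (263,435), in front of the lever and not touching it. That confirms it sits about 30 mm above the reported TCP, at z≈0.146. I'll go down another 26 mm carefully.

Call:
jog_arm([
  [0, 0, -7, 0, 0, 0, -1],
  [0, 0, -14, 0, 0, 0, -1],
  [0, 0, -14, 0, 0, 0, -1],
])

```text
t: 3.92
eef_pos: [0.5598, 0.0743, 0.101]
eef_rot: [-2.905, -1.195, 0.002]
contact_force: [-0.2, -0.3, -0.3]
opening: -0.005
gripper_force: 0.0
```

Call:
jog_arm([
  [0, 0, -4, 0, 0, 0, -1],
  [0, 0, -8, 0, 0, 0, -1],
  [0, 0, -12, 0, 0, 0, -1],
  [0, 0, -12, 0, 0, 0, -1],
])

```text
t: 4.42
eef_pos: [0.5599, 0.0743, 0.0892]
eef_rot: [-2.905, -1.195, 0.001]
contact_force: [0.1, -0.0, -0.1]
opening: 0.003
gripper_force: 0.0
```

```bash
python3 - <<'E'
from h import *
C=np.array([.5469,.0137])
for k in(2.2,2.6,3,3.3,3.6,3.8,4):
  a=np.radians(104.9-30*k);u=np.array([np.cos(a),np.sin(a)]);n=np.array([-u[1],u[0]])
  print(k,np.degrees(a).round(1),[np.round((C+.052*u+d*n)*1e3,1) for d in(.0215,)])
E
```

```text
2.2 38.9 [array([573.9,  63.1])]
2.6 26.9 [array([583.5,  56.4])]
3 14.9 [array([591.6,  47.8])]
3.3 5.9 [array([596.4,  40.4])]
3.6 -3.1 [array([600. ,  32.4])]
3.8 -9.1 [array([601.6,  26.7])]
4 -15.1 [array([602.7,  20.9])]
```

Call:
jog_arm([
  [4, -3, 0, 0, 0, -2, -1],
  [8, -6, 0, 0, 0, -4, -1],
  [11, -9, 0, 0, 0, -6, -1],
  [14, -11, 0, 0, 0, -6, -1],
  [14, -11, 0, 0, 0, -6, -1],
])

```text
t: 5.05
eef_pos: [0.5742, 0.0632, 0.0895]
eef_rot: [-2.964, -1.041, 0.0]
contact_force: [-0.5, -0.0, 1.0]
opening: -0.002
gripper_force: 0.5
```

```bash
cat >> h.py <<'E'
C=np.array([.5469,.0137])
def lever(im,lo=1,hi=6):
    r,g,b=[im[...,i].astype(int) for i in range(3)]
    blue=(b>1.5*r)&(b>1.3*g)&(b>45);Y,X=np.mgrid[:400,:640];blue&=(abs(X-320)<60)&(abs(Y-190)<50)
    dark=im.max(2)<70
    best=[]
    for k in np.arange(lo,hi,.02):
        a=np.radians(104.9-30*k);u=np.array([np.cos(a),np.sin(a)]);n=np.array([-u[1],u[0]])
        P=[np.r_[C+rr*u+w*n,z] for rr in(.018,.068) for w in(-.007,.007) for z in(.108,.138)]
        m=np.zeros((400,640),np.uint8);cv2.fillConvexPoly(m,np.round(cv2.convexHull(proj("side",P).astype(np.float32))*16).astype(np.int32),1,shift=4)
        m=m>0;best.append(((blue&~m).sum()+(m&~blue&~dark).sum(),round(k,2)))
    best.sort();return blue.sum(),best[:4]
E
python3 - <<'E'
from h import *
print(lever(cv2.imread("pics/side0.png")[:,:,::-1]))
im=ctrl.grab_frame("side");print(lever(im))
s=ctrl.observe();print(s["t"],s["eef_pos"],s["contact_force"])
E
```

```text
(np.int64(194), [(np.int64(58), np.float64(1.9)), (np.int64(60), np.float64(1.92)), (np.int64(61), np.float64(1.78)), (np.int64(61), np.float64(1.8))])
(np.int64(111), [(np.int64(69), np.float64(2.36)), (np.int64(69), np.float64(2.46)), (np.int64(69), np.float64(2.48)), (np.int64(69), np.float64(2.5))])
5.1 [0.57407905 0.06335166 0.08951775] [-1.7193813   1.05775635 -0.09546371]
```

```bash
python3 - <<'E'
from h import *
a=ctrl.grab_frame("side")
cv2.imwrite("pics/c5.png",cv2.resize(a[150:220,280:360],None,fx=8,fy=8,interpolation=cv2.INTER_CUBIC)[:,:,::-1])
for k in(2,2.5,3,3.5,4):
    A=np.radians(104.9-30*k);u=np.array([np.cos(A),np.sin(A)])
    print(k,np.round((proj("side",[np.r_[C+.068*u,.138],np.r_[C+.068*u,.108]])-[280,150])*8).tolist())
E
```

```text
2 [[193.0, 324.0], [197.0, 397.0]]
2.5 [[179.0, 299.0], [182.0, 372.0]]
3 [[178.0, 273.0], [182.0, 346.0]]
3.5 [[190.0, 248.0], [194.0, 320.0]]
4 [[214.0, 226.0], [217.0, 298.0]]
```

View pics/c5.png

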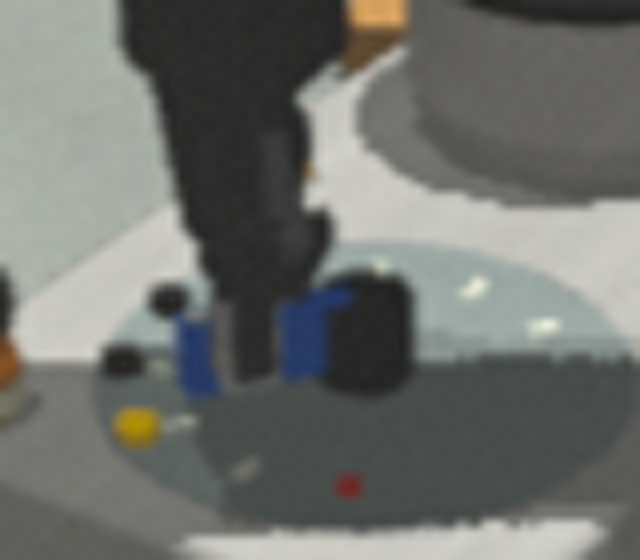

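The lever end is at crop cols 178–220, rows 320–395, still at about tick 2. The finger is in front of it at cols 215–280, about to touch. I'll track the lever's outer end numerically.

```bash
cat >> h.py <<'E'
def feat(m):
    Y,X=np.nonzero(m);x0=np.percentile(X,2);s=X<=x0+3;return np.array([x0,Y[s].mean()])
def lev2(im):
    f=im.astype(float);r,g,b=f[...,0],f[...,1],f[...,2];Y,X=np.mgrid[:400,:640]
    m=(b>1.35*r)&(b>1.2*g)&(b>40)&(abs(X-320)<40)&(abs(Y-188)<25)
    o=feat(m);res=[]
    for k in np.arange(1,6,.05):
        a=np.radians(104.9-30*k);u=np.array([np.cos(a),np.sin(a)]);n=np.array([-u[1],u[0]])
        P=[np.r_[C+rr*u+w*n,z] for rr in(.018,.068) for w in(-.007,.007) for z in(.108,.138)]
        h=np.zeros((400,640),np.uint8);cv2.fillConvexPoly(h,np.round(cv2.convexHull(proj("side",P).astype(np.float32))*16).astype(np.int32),1,shift=4)
        res.append((np.hypot(*(feat(h)-o)),round(k,2)))
    res.sort();return o,m.sum(),res[:3]
def rep(n=1):
    im=ctrl.grab_frame("side");o,c,r=lev2(im);s=ctrl.observe()
    print("tip",o,c,"k",[x[1] for x in r],"err",r[0][0].round(2),"t",s["t"],np.round(s["eef_pos"]*1e3,1),"F",np.round(s["contact_force"],1))
E
python3 - <<'E'
from h import *
print(lev2(cv2.imread("pics/side0.png")[:,:,::-1]));rep()
E
```

```text
(array([303.        , 195.21621622]), np.int64(206), [(np.float64(1.0010575994595476), np.float64(1.85)), (np.float64(1.0456310301022056), np.float64(1.8)), (np.float64(1.05074746755617), np.float64(1.9))])
tip [302.         194.15384615] 123 k [np.float64(2.05), np.float64(2.0), np.float64(2.15)] err 1.01 t 5.2 [574.   63.4  89.5] F [-0.2  0.   0.1]
```

Call:
jog_arm([
  [3, -2, 0, 0, 0, -4, -1],
  [6, -4, 0, 0, 0, -8, -1],
  [10, -7, 0, 0, 0, -12, -1],
  [10, -7, 0, 0, 0, -12, -1],
])

```text
t: 5.7
eef_pos: [0.5842, 0.0562, 0.0895]
eef_rot: [3.056, 0.726, 0.0]
contact_force: [-0.1, 0.8, -0.5]
opening: -0.003
gripper_force: 0.0
```

```bash
python3 -c "from h import *;rep()"
```

```text
tip [301.         189.42307692] 115 k [np.float64(2.85), np.float64(2.9), np.float64(3.0)] err 1.02 t 5.75 [584.1  56.4  89.5] F [0.1 0.3 0.1]
```

One click made: the lever is now at about tick 3. I'll carry on slowly.

Call:
jog_arm([
  [3, -4, 0, 0, 0, -5, -1],
  [6, -8, 0, 0, 0, -10, -1],
  [9, -12, 0, 0, 0, -15, -1],
  [12, -16, 0, 0, 0, -21, -1],
  [12, -16, 0, 0, 0, -21, -1],
])

```text
t: 6.38
eef_pos: [0.596, 0.0404, 0.0895]
eef_rot: [-3.138, -0.159, 0.0]
contact_force: [-1.2, 0.3, -0.2]
opening: -0.002
gripper_force: 0.4
```

```bash
python3 -c "from h import *;rep()"
```

```text
tip [310.         188.71794872] 110 k [np.float64(4.05), np.float64(3.9), np.float64(3.95)] err 6.78 t 6.425 [595.9  40.6  89.5] F [-0.6  1.1  0.6]
```

Call:
jog_arm([
  [1, -2, 0, 0, 0, -2, -1],
  [2, -4, 0, 0, 0, -4, -1],
  [3, -6, 0, 0, 0, -6, -1],
  [4, -8, 0, 0, 0, -9, -1],
  [4, -8, 0, 0, 0, -9, -1],
])

```text
t: 7.05
eef_pos: [0.6002, 0.0321, 0.0896]
eef_rot: [3.14, -0.092, 0.0]
contact_force: [0.1, -0.4, 0.2]
opening: 0.002
gripper_force: 0.0
```

```bash
python3 - <<'E'
from h import *
rep()
a=ctrl.grab_frame("side")[150:220,280:360];b=ctrl.grab_frame("top")[150:250,265:375]
big=lambda x,f:cv2.resize(x,None,fx=f,fy=f,interpolation=cv2.INTER_CUBIC)
A=big(a,5);B=cv2.resize(b,(385,350),interpolation=cv2.INTER_CUBIC)
cv2.imwrite("pics/c6.png",np.hstack([A,B])[:,:,::-1])
E
```

```text
tip [310. 186.] 110 k [np.float64(4.3), np.float64(4.35), np.float64(4.2)] err 4.6 t 7.1 [600.2  32.2  89.6] F [-0.5 -0.2  0.5]
```

View pics/c6.png

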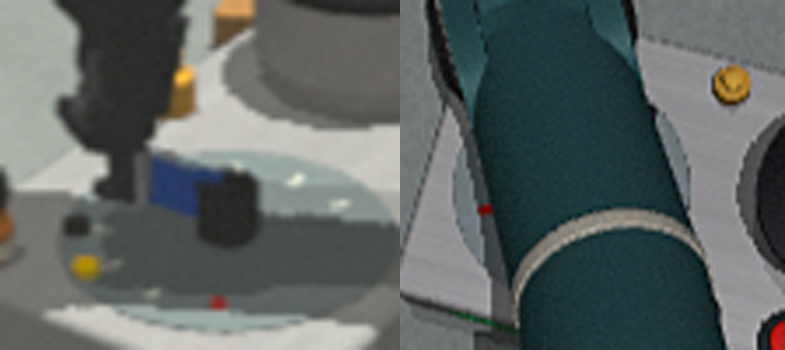

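The side view (left) shows the lever now pointing to the back, from hub (230,176) to tip about (145,150), with the finger alongside its end. That looks like a snap to tick 4. I'll back off to measure it unobstructed.

Call:
jog_arm([
  [2, 8, 0, 0, 0, 0, -1],
  [4, 16, 0, 0, 0, 0, -1],
  [5, 22, 0, 0, 0, 0, -1],
  [5, 22, 40, 0, 0, 0, -1],
  [5, 22, 90, 0, 0, 0, -1],
])

```text
t: 7.82
eef_pos: [0.6045, 0.0548, 0.1799]
eef_rot: [-3.14, 0.089, 0.003]
contact_force: [0.6, -0.8, 1.0]
opening: -0.002
gripper_force: 0.0
```

Call:
jog_arm([
  [0, 0, 50, 0, 0, 0, -1],
  [-40, -30, 70, 0, 0, 0, -1],
  [-80, -60, 70, 0, 0, 0, -1],
  [-120, -90, 70, 0, 0, 0, -1],
  [-162, -137, 70, 0, 0, 0, -1],
])

```text
t: 8.45
eef_pos: [0.4423, -0.0823, 0.2497]
eef_rot: [-3.14, 0.087, -0.001]
contact_force: [0.4, -0.8, 0.9]
opening: 0.006
gripper_force: 0.0
```

Call:
jog_arm([
  [0, 0, 0, 0, 0, 0, -1],
  [0, 0, 0, 0, 0, 0, -1],
])

```text
t: 8.7
eef_pos: [0.4439, -0.0818, 0.2499]
eef_rot: [-3.14, 0.09, -0.001]
contact_force: [0.5, -0.0, -0.3]
opening: 0.0
gripper_force: 0.0
```

```bash
python3 - <<'E'
from h import *
rep()
a=ctrl.grab_frame("side")[120:220,260:410]
cv2.imwrite("pics/c7.png",cv2.resize(a,None,fx=5,fy=5,interpolation=cv2.INTER_CUBIC)[:,:,::-1])
for k in (3,3.5,4,4.5,5):
    A=np.radians(104.9-30*k);u=np.array([np.cos(A),np.sin(A)])
    print(k,((proj("side",[np.r_[C+.068*u,.138],np.r_[C+.018*u,.138]])-[260,120])*5).round().tolist())
E
```

```text
tip [306.         184.26315789] 153 k [np.float64(4.05), np.float64(3.9), np.float64(3.95)] err 1.02 t 8.75 [444.1 -81.4 249.7] F [-0.2  0.3 -0.1]
3 [[211.0, 321.0], [300.0, 323.0]]
3.5 [[219.0, 305.0], [302.0, 319.0]]
4 [[234.0, 291.0], [305.0, 315.0]]
4.5 [[255.0, 280.0], [311.0, 312.0]]
5 [[281.0, 271.0], [318.0, 309.0]]
```

View pics/c7.png

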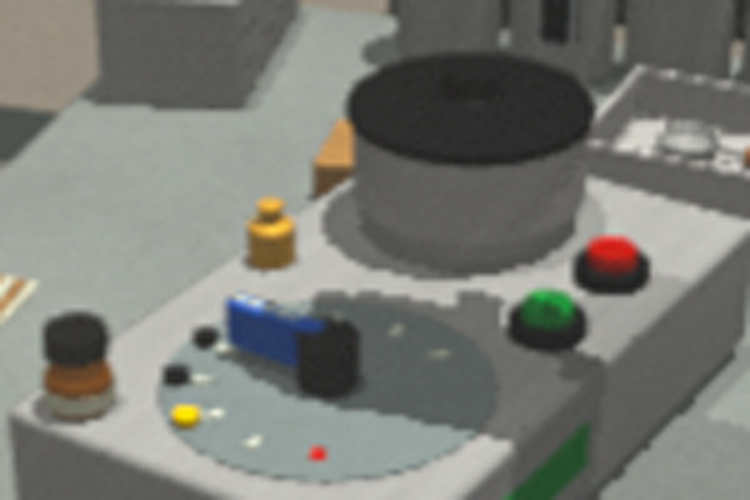

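The view is clear: the lever tip is at about (235,295) against (234,291) predicted for tick 4, so the lever is at tick 4. The green button is at (548,308), and the bystanders haven't moved. Next I'll press the start button.

Call:
jog_arm([
  [0, -1, -50, 0, 0, 0, -1],
  [0, -1, -100, 0, 0, 0, -1],
  [0, -1, -140, 0, 0, 0, -1],
  [0, -1, -150, 0, 0, 0, -1],
  [0, -1, -150, 0, 0, 0, -1],
])

```text
t: 9.43
eef_pos: [0.444, -0.0828, 0.0999]
eef_rot: [-3.14, 0.089, 0.001]
contact_force: [-0.2, -0.7, 0.7]
opening: 0.002
gripper_force: 0.0
```

Call:
jog_arm([
  [0, 0, -2, 0, 0, 0, -1],
  [0, 0, -4, 0, 0, 0, -1],
  [0, 0, -6, 0, 0, 0, -1],
  [0, 0, -6, 0, 0, 0, -1],
])

```text
t: 9.93
eef_pos: [0.4435, -0.0833, 0.0937]
eef_rot: [-3.14, 0.091, -0.0]
contact_force: [-0.1, -0.0, 1.0]
opening: -0.001
gripper_force: 0.0
```

Call:
jog_arm([
  [0, 0, -2, 0, 0, 0, -1],
  [0, 0, -4, 0, 0, 0, -1],
  [0, 0, -4, 0, 0, 0, -1],
])

```text
t: 10.3
eef_pos: [0.4435, -0.0833, 0.0895]
eef_rot: [-3.14, 0.09, 0.0]
contact_force: [-0.3, 0.1, -0.5]
opening: 0.0
gripper_force: 0.0
```

Call:
jog_arm([
  [0, 0, -2, 0, 0, 0, -1],
  [0, 0, -3, 0, 0, 0, -1],
  [0, 0, -3, 0, 0, 0, -1],
])

```text
t: 10.68
eef_pos: [0.4435, -0.0833, 0.0865]
eef_rot: [-3.14, 0.09, 0.0]
contact_force: [-0.6, 0.9, 2.7]
opening: -0.002
gripper_force: 1.5
```

Call:
jog_arm([
  [0, 0, -2, 0, 0, 0, -1],
  [0, 0, -2, 0, 0, 0, -1],
])

```text
t: 10.92
eef_pos: [0.4435, -0.0833, 0.0845]
eef_rot: [-3.14, 0.09, -0.0]
contact_force: [-0.7, 0.4, 4.1]
opening: -0.001
gripper_force: 2.1
```

Call:
jog_arm([
  [0, 0, -2, 0, 0, 0, -1],
  [0, 0, -2, 0, 0, 0, -1],
])

```text
t: 11.18
eef_pos: [0.4436, -0.0833, 0.0831]
eef_rot: [3.14, -0.09, 0.0]
contact_force: [-5.5, 0.5, 19.1]
opening: 0.002
gripper_force: 9.9
```

Call:
jog_arm([
  [0, 0, -1, 0, 0, 0, -1],
  [0, 0, -1, 0, 0, 0, -1],
])

```text
t: 11.42
eef_pos: [0.4437, -0.0834, 0.0828]
eef_rot: [3.14, -0.09, 0.001]
contact_force: [-12.7, 1.2, 37.4]
opening: 0.001
gripper_force: 19.0
```

The button has bottomed out: about 5 N at full travel, then a hard stop. Releasing.

Call:
jog_arm([
  [0, 0, 4, 0, 0, 0, -1],
  [0, 0, 12, 0, 0, 0, -1],
  [0, 0, 50, 0, 0, 0, -1],
  [0, 0, 100, 0, 0, 0, -1],
  [0, 0, 150, 0, 0, 0, -1],
])

```text
t: 12.05
eef_pos: [0.443, -0.0831, 0.2332]
eef_rot: [-3.14, 0.09, 0.001]
contact_force: [1.3, 0.0, -0.2]
opening: 0.002
gripper_force: 0.0
```

Call:
jog_arm([
  [0, 0, 30, 0, 0, 0, -1],
  [0, 0, 30, 0, 0, 0, -1],
  [0, 0, 30, 0, 0, 0, -1],
])

```text
t: 12.42
eef_pos: [0.443, -0.0832, 0.2609]
eef_rot: [-3.14, 0.09, 0.002]
contact_force: [-0.6, -0.5, 0.5]
opening: -0.005
gripper_force: 0.0
```

```bash
python3 - <<'E'
from h import *
rep()
im=ctrl.grab_frame("side");o=cv2.imread("pics/side0.png")[:,:,::-1]
f=lambda r,g,b:(g>r*1.6)&(g>60)
q=lambda r,g,b:(r>g*2.2)&(r>80)
for i in(o,im):print(cent(i,360,380,172,195,f),cent(i,374,392,160,182,q))
E
```

```text
tip [306.         184.26315789] 152 k [np.float64(4.05), np.float64(3.9), np.float64(3.95)] err 1.02 t 12.475 [442.9 -83.2 260.6] F [ 0.6  0.1 -0.5]
(np.float64(369.17910447761193), np.float64(181.32835820895522), np.int64(67)) (np.float64(381.90909090909093), np.float64(170.5090909090909), np.int64(55))
(np.float64(369.125), np.float64(181.484375), np.int64(64)) (np.float64(381.98148148148147), np.float64(170.55555555555554), np.int64(54))
```

The lever is still at tick 4, both buttons are up, and nothing is touching the arm.

```bash
python3 -c "from rig import ctrl;print(ctrl.hand_in())"
```

```text
the job is handed in; nothing more can be done
None
```

I pushed the lever two clicks clockwise with the fingertip, from the yellow stud at tick 2 to rest at tick 4, then pressed the green start button fully down and it came up again; the red button stayed up, nothing else appeared disturbed, and the job was handed in at about 12.5 s (no verdict shown).

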